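# Tip a carton over onto the pantry board and seat it against the rail

## Robot

A 6-joint arm with a two-finger parallel gripper is mounted at the origin on a cart in front of the work surface, level with it; the furniture and walls round the work are solid. World frame = base frame: x ahead of the robot, y to its left, z up, the work surface at z = 0. Lengths are in m, angles in rad, forces in N, time in s.
With the tool pointing down it reaches from about 0.375 to 0.9 m from the base axis. Payload 3.1 kg.
Tool frame: the origin (TCP) lies at the very end of the fingers, on their centre line; the grasp point (between the pads) lies 19 mm behind it; z points along the fingers, y is the line along which they close (so a half turn about z gives the same grasp; the last joint's range is limited). The gripper opens to 85 mm and grips with 20 to 120 N. Pads are 22 mm wide; open, the fingers measure 114 mm over their backs; the gripper's body (76 mm by 85 mm) begins 54 mm behind the grasp point. The pads swing forward as they close: fully open they stand 13 mm farther back than shut.
Start: joints at [0.983, 0.527, 1.433, -0, 1.181, -0.178], TCP at [0.249, 0.573, 0.231] pointing down, gripper open.
Joint ranges: [-3.08, 3.08], [-0.75, 2.2], [0.22, 2.44], [-1.43, 4.57], [0, 2.65], [-2.85, 2.85]. Speed limits (rad/s): [2.79, 2.79, 3.14, 3.14, 3.14, 3.14].

## Interface

Orientations are given as a unit quaternion [w, x, y, z].
In Python, from cell import env gives the robot as it stands.
- The arm moves only by the shell command python3 -m handwheel 'ROWS' [FORCE]. ROWS is text: rows parted by semicolons, each of 7 numbers parted by spaces: the opening, from -1 (shut) to 1 (fully open), then the shift along the tool's x, y, z in cm, then the turn, a rotation vector about the tool's x, y, z in units of 8 degrees (1.0 is 8 degrees). A call has 1 to 20 rows; each row shifts and turns the commanded pose from where the row before left it, along the tool's axes as they then stand; what a row does not reach is not made up. A row lasts 1/8 s, in which the tool goes at most 62.5 mm and 10.7 degrees, less where a joint would pass 70% of its speed; a pose out of reach is approached as far as the arm can. A call with a gripper value outside its range is refused whole. The fingers move at their own pace and stop on an object; FORCE is the grip in N (left out, the last holds). Time passes only in rows, so rows that do not move let the fingers close. It gives the time, the measured TCP pose, the force, the opening and the grip force at its end, in the units of the state.
- env.sense(): the state, without advancing time (a new reading comes with each control period).
- env.grab_frame(name): name is "scene" or "side" or "wrist"; returns a dict with "image" (384x512x3 uint8, blue, green, red), "depth" (384x512 float32, m along the optical axis (not along the pixel's ray), 0 where there is no reading), "fx", "fy", "cx", "cy" (pixels), "R" (3x3) and "t" (3): a world point X has camera coordinates R X + t. Camera axes: x right, y down, z forward; pixel columns grow to the right and rows downward; lengths in m; the calibration is good to about 2 mm. A picture is of the moment at which its call begins.
- env.sign_off(): hands the job in; it is judged then, once.
The state is a dict: "clock": time; "joints": joint angles; "joint_vel": joint speeds; "effort": joint torques, N m; "ee_pos": TCP position; "ee_rot": TCP orientation; "force": force on the tool from outside, world axes, zero at the start; "wrist_torque": the same for the moment, N m; "opening": opening from 0.0 (shut) to 1.0 (fully open); "gripper_force": force on a finger pad.
Only numpy, scipy, OpenCV 4.12 (cv2) and the standard library are available. Lean on these libraries where they do the work, as an engineer would, in place of code of your own. Each camera call takes 0.05 s, during which the arm holds its last target. There are 200 camera calls.

## Task

Bring the standing yellow carton, upright and kept low, up to the low wooden board until its foot bears squarely against the board's front edge, then push high on its face so that it tips over that edge and lies flat on the board, top end towards the rail. Then push the lying carton forward, square and fully home against the rail's rubber-faced buffer, and bed it there with one firm but careful push of about 10 N; it dents at 25 N, so never press it that hard against the buffer. Never carry the carton high, and leave the tin and jars beside it alone.

Things in the scene. Friction and masses are not known exactly. Their poses are not given: they have to be found in the camera images.
- carton: Yellow stiff card carton, 64 mm thick (x), 105 wide (y), 150 tall (z), 0.48 to 0.78 kg, friction about 0.6; origin: centre of its underside. Starts upright, 15 to 45 mm short of the board's front edge, x towards the board, up to 0.15 rad off. Low pushes slide it; or pinch it across its thickness near the top, unweight it a few mm and move it. High pushes tip it; it overbalances at about 0.5 rad.
- carton_top (a point): The centre of the carton's top end, on its z axis 150 mm from its origin.
- carton_foot (a point): The middle of the carton's lower edge on its +x side, the edge that must meet the board: 32 mm along x from the carton's origin.
- board: Low bamboo board fixed to the worktop, 18 mm high, 160 mm wide (its y), from x = -0.095 to x = 0.115 in its own frame (x points away from the robot, z = 0 is the worktop). Its near end is a vertical metal edge; a rail stands across its far end. The carton must end lying on its own +x face, its z along the board's x.
- stop: The board's metal front edge, rigid and fixed: a strip 10 mm thick, 160 mm wide, 18 mm high, the stop for the carton's foot; origin at the centre of its underside. Its near face lies 5 mm to the robot's side of its origin (board x = -0.095).
- rail: Fixed wooden rail across the board, 46 mm high, with the rubber-faced buffer bar it carries in front of it. Origin: on the board, middle of the rail's own near face, board x = 0.098. The buffer's face stands 8 to 38 mm nearer than that (board x 0.060 to 0.090), rigid, at a setting that is not reported. A lying carton slides 10 to 60 mm before its top end meets it.
- tin: Food tin with a printed wrapper and bare metal ends, 75 mm wide, 110 mm tall. Bystander, to be left where it stands. Origin at the centre of its underside.
- spice: Spice jar with a yellow cap, 42 mm wide, 96 mm tall. Bystander, to be left where it stands. Origin at the centre of its underside.
- jar: Jar with a white lid and a green label, 63 mm wide, 104 mm tall. Bystander, to be left where it stands. Origin at the centre of its underside.
Things that resemble listed ones, but are neither listed nor needed, are in the scene too. Several things have the shape of the carton; the one meant has the colours described above.

How it is judged:
By the outcome, as a careful person would: the job done as asked, in the order asked, and still so for the second after the job is handed in, with the robot touching nothing.
It also fails if it takes over 72 s, if anything falls off the work surface, if the arm or the gripper's body presses on something with over 40 N, if the wrist force passes 120 N, or if a joint passes its speed limit or range.

## Working session

There is one attempt and no reset: what is moved stays moved. The work goes in short steps, Python scripts to look and compute and a shell command to move; the robot and the scene stay as the last step left them, time stands still between calls to the robot, and variables do not carry over. Pictures are saved under pics/ and viewed, at most 10 in all, crops included, and the job is handed in when it is done.

```bash
mkdir -p pics; ls; cat > h.py <<'E'
import numpy as np, cv2
from cell import env
from scipy.spatial.transform import Rotation as Ro
def pts(f):
    d=f["depth"]; v,u=np.mgrid[:d.shape[0],:d.shape[1]]
    c=np.stack([(u-f["cx"])/f["fx"]*d,(v-f["cy"])/f["fy"]*d,d],-1)
    return (c-np.array(f["t"]))@np.array(f["R"])
E
python3 - <<'E'
from h import *
a=env.grab_frame("scene");b=env.grab_frame("side")
np.save("a.npy",a,allow_pickle=True);np.save("b.npy",b,allow_pickle=True)
cv2.imwrite("pics/s1.png",a["image"]);cv2.imwrite("pics/d1.png",b["image"])
s=env.sense();print(s)
for f in(a,b): print(-np.array(f["R"]).T@f["t"])
E
```

```text
pics
{'clock': 0.1, 'joints': array([ 9.82525430e-01,  5.28396437e-01,  1.43378102e+00,  2.49202300e-05,
        1.18142177e+00, -1.78497643e-01]), 'joint_vel': array([-0.00076721, -0.00115965, -0.00331964, -0.00050928, -0.00085042,
        0.00103648]), 'effort': array([ 2.75464481e-04, -4.43301880e+01, -1.78585088e+01, -2.03041141e-04,
        3.85132604e-03,  2.44775106e-05]), 'ee_pos': array([0.24859818, 0.57272052, 0.23041503]), 'ee_rot': array([-3.85977019e-04,  2.03460699e-01,  9.79082600e-01, -9.26142479e-04]), 'force': array([-0.13674162,  0.25533252,  0.11872675]), 'wrist_torque': array([-0.01012355,  0.02431584, -0.00836221]), 'gripper_force': 0.0, 'opening': 0.9987121096934741}
[0.96730302 0.88713243 0.61596097]
[0.63471884 0.79557038 0.55706927]
```

View pics/s1.png

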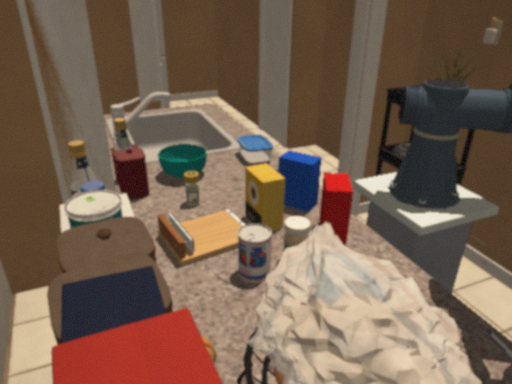

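View pics/d1.png

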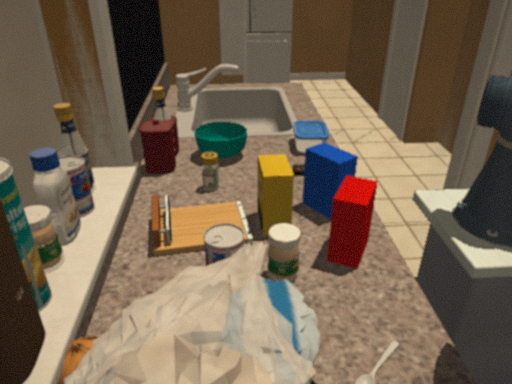

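The scene view shows the yellow carton at (265,197), with the board and rail at (205,235). The tin is at (255,252), the jar at (297,232) and the spice jar at (191,190). A blue carton (299,182) and a red one (336,205) stand on the robot's side.

```bash
python3 - <<'E'
from h import *
for n in "ab":
    f=np.load(n+".npy",allow_pickle=True).item(); P=pts(f); h=cv2.cvtColor(f["image"],cv2.COLOR_BGR2HSV).astype(int)
    H,S,V=h[...,0],h[...,1],h[...,2]; d=f["depth"]>0; z=P[...,2]
    print(n, "depth ok",d.mean())
    reg=(P[...,0]>.3)&(P[...,0]<.95)&(P[...,1]>-.5)&(P[...,1]<.5)&d
    for nm,m in dict(yel=(H>=20)&(H<34)&(S>150),blue=(H>100)&(H<125)&(S>150),red=((H<5)|(H>174))&(S>180),board=(H>8)&(H<22)&(S>110)&(z>.008)&(z<.03)).items():
        m=(m&reg).astype(np.uint8)
        k,L,st,c=cv2.connectedComponentsWithStats(m)
        for i in range(1,k):
            if st[i,4]<60: continue
            q=P[L==i]; print(nm,c[i].round(),st[i,4],np.percentile(q,[2,50,98],axis=0).round(3).tolist())
            if q[:,2].max()>.1:
                t=q[np.abs(q[:,2]-np.percentile(q[:,2],98))<.004]
            else: t=q
            if len(t)>5:
                r=cv2.minAreaRect((t[:,:2]*1000).astype(np.float32)); print("   top",len(t),np.median(t[:,2]).round(3),[np.round(x,1) for x in r])
    for nm,(u,v) in dict(a=dict(tin=(255,230),jar=(297,222),spice=(191,175)),b=dict(tin=(223,232),jar=(284,232),spice=(210,156)))[n].items():
        q=P[v-2:v+3,u-2:u+3].reshape(-1,3); print(nm,np.median(q,0).round(3))
E
```

```text
a depth ok 0.9152933756510416
yel [267. 193.] 1556 [[0.508, -0.079, 0.013], [0.543, 0.019, 0.115], [0.571, 0.023, 0.151]]
   top 425 0.15 [array([538.5, -31. ]), array([ 63.2, 109.3]), np.float64(3.4)]
blue [300. 179.] 1757 [[0.365, -0.111, 0.01], [0.414, -0.058, 0.1], [0.449, -0.028, 0.151]]
   top 299 0.15 [array([403.2, -82.5]), array([ 60.2, 101.2]), np.float64(36.7)]
red [134. 174.] 114 [[0.811, -0.307, 0.052], [0.833, -0.3, 0.086], [0.868, -0.296, 0.107]]
   top 6 0.107 [array([ 824.1, -300.3]), array([ 3.7, 17. ]), np.float64(73.7)]
red [337. 202.] 1457 [[0.361, 0.051, 0.028], [0.41, 0.128, 0.119], [0.442, 0.146, 0.151]]
   top 452 0.15 [array([392.7,  89.5]), array([106.7,  61.4]), np.float64(61.6)]
board [207. 236.] 2067 [[0.626, -0.09, 0.009], [0.706, 0.003, 0.017], [0.813, 0.076, 0.025]]
   top 2067 0.017 [array([713.3, -10.6]), array([198.4, 163.3]), np.float64(8.0)]
board [275. 224.] 100 [[0.507, 0.017, 0.009], [0.528, 0.02, 0.021], [0.557, 0.024, 0.029]]
   top 100 0.021 [array([534.4,  20.7]), array([57.6,  7.8]), np.float64(3.7)]
tin [0.643 0.151 0.106]
jar [0.538 0.1
[... 1333 characters left out ...]
], [0.867, -0.298, 0.128]]
   top 8 0.127 [array([ 837.9, -301.4]), array([ 5.8, 24.1]), np.float64(85.1)]
red [351. 220.] 3071 [[0.352, 0.053, 0.008], [0.404, 0.129, 0.108], [0.439, 0.148, 0.152]]
   top 855 0.151 [array([390.7,  90.3]), array([106.,  63.]), np.float64(61.7)]
board [196. 225.] 2438 [[0.619, -0.093, 0.011], [0.72, -0.015, 0.019], [0.79, 0.075, 0.021]]
   top 2438 0.019 [array([710.9, -12.8]), array([197.6, 165. ]), np.float64(6.8)]
board [162. 218.] 97 [[0.786, -0.078, 0.017], [0.794, -0.038, 0.019], [0.802, 0.005, 0.024]]
   top 97 0.019 [array([793.5, -35.2]), array([ 9.6, 92. ]), np.float64(6.7)]
tin [0.651 0.154 0.107]
jar [0.538 0.158 0.105]
spice [ 0.683 -0.202  0.097]
```

```bash
cat >> h.py <<'E'
def lfit(q):
    l=cv2.fitLine(q.astype(np.float32),cv2.DIST_HUBER,0,.001,.001).ravel(); a=np.degrees(np.arctan2(l[1],l[0])); return (a+90)%180-90,l[2:]
def box(f):
    P=pts(f);h=cv2.cvtColor(f["image"],cv2.COLOR_BGR2HSV).astype(int)
    m=(h[...,0]>=18)&(h[...,0]<34)&(h[...,1]>130)&(f["depth"]>0)
    return P,m
E
python3 - <<'E'
from h import *
for n in "ab":
    f=np.load(n+".npy",allow_pickle=True).item(); P,m=box(f); x,y,z=P[...,0],P[...,1],P[...,2]
    s=m&(x>.5)&(x<.58)&(z>.03)&(z<.14)&(y>.01)&(y<.03); print(n,"+y face",s.sum(),lfit(P[s][:,:2]))
    s=m&(x>.48)&(x<.59)&(z>.144)&(z<.157)&(y>-.1)&(y<.04)
    print(" top", cv2.minAreaRect((P[s][:,:2]*1000).astype(np.float32)))
    e=np.abs(z-.018)<.005
    for A in (0,):
        # board: side edges and front edge
        r=e&(x>.61)&(x<.83)&(y>-.12)&(y<.1)&(f["depth"]>0); q=P[r]
        hi=[];lo=[];fr=[]
        for c in np.arange(.64,.78,.01):
            w=q[np.abs(q[:,0]-c)<.005]
            if len(w)>10: hi.append((c,np.percentile(w[:,1],98.5))); lo.append((c,np.percentile(w[:,1],1.5)))
        r=e&(x>.58)&(x<.83)&(y>-.12)&(y<.1)&(f["depth"]>0)&~(m&(x<.58)); q=P[r]
        for c in np.arange(-.08,.07,.01):
            w=q[np.abs(q[:,1]-c)<.005]
            if len(w)>10: fr.append((c,np.percentile(w[:,0],1.5),np.percentile(w[:,0],99)))
        for g in(hi,lo): print(" side",lfit(np.array(g)),np.round(g,3)[::4].tolist())
        g=np.array(fr); print(" front",np.round(g,3).tolist()); print(lfit(g[:,[1,0]]))
E
```

```text
a +y face 836 (np.float32(2.4712143), array([0.5327331 , 0.02004765], dtype=float32))
 top ((537.429931640625, -31.12476348876953), (65.4087905883789, 109.40596771240234), 2.9362082481384277)
 side (np.float32(8.124298), array([0.71099997, 0.06821054], dtype=float32)) [[0.64, 0.04], [0.68, 0.064], [0.72, 0.07], [0.76, 0.076]]
 side (np.float32(8.253815), array([ 0.69      , -0.09075071], dtype=float32)) [[0.64, -0.097], [0.68, -0.092], [0.72, -0.087], [0.76, -0.083]]
 front [[-0.08, 0.612, 0.755], [-0.07, 0.612, 0.818], [-0.06, 0.61, 0.818], [-0.05, 0.612, 0.817], [-0.04, 0.608, 0.815], [-0.03, 0.606, 0.814], [-0.02, 0.603, 0.813], [-0.01, 0.607, 0.811], [-0.0, 0.621, 0.81], [0.01, 0.633, 0.808], [0.02, 0.639, 0.807], [0.03, 0.639, 0.806], [0.04, 0.643, 0.805], [0.05, 0.646, 0.803], [0.06, 0.65, 0.802], [0.07, 0.688, 0.799]]
(np.float32(72.851776), array([ 0.62532794, -0.01      ], dtype=float32))
b +y face 1302 (np.float32(2.2611542), array([0.52874357, 0.0185345 ], dtype=float32))
 top ((536.8914184570312, -31.381980895996094), (64.91681671142578, 108.97955322265625), 2.4570555686950684)
 side (np.float32(41.986664), array([0.713     , 0.03957057], dtype=float32)) [[0.64, -0.01], [0.68, -0.001], [0.72, 0.068], [0.76, 0.073]]
 side (np.float32(8.0227585), array([ 0.716     , -0.08945831], dtype=float32)) [[0.64, -0.1], [0.68, -0.095], [0.72, -0.088], [0.76, -0.083]]
 front [[-0.08, 0.612, 0.802], [-0.07, 0.611, 0.801], [-0.06, 0.611, 0.801], [-0.05, 0.609, 0.798], [-0.04, 0.607, 0.796], [-0.03, 0.607, 0.796], [-0.02, 0.605, 0.794], [-0.01, 0.603, 0.792], [-0.0, 0.602, 0.791], [0.01, 0.599, 0.768], [0.02, 0.598, 0.789], [0.03, 0.597, 0.787], [0.04, 0.595, 0.786], [0.05, 0.593, 0.786], [0.06, 0.696, 0.784], [0.07, 0.702, 0.799]]
(np.float32(-81.71817), array([ 0.6044032, -0.02     ], dtype=float32))
```

```bash
python3 - <<'E'
from h import *
o=[]
for n,(u,v) in dict(a=(215,215),b=(200,215)).items():
    f=np.load(n+".npy",allow_pickle=True).item(); o.append(cv2.resize(f["image"][v-65:v+45,u-75:u+85],(640,440)))
cv2.imwrite("pics/c.png",cv2.resize(np.hstack(o),(800,275)))
E
```

```text
(no output)
```

View pics/c.png

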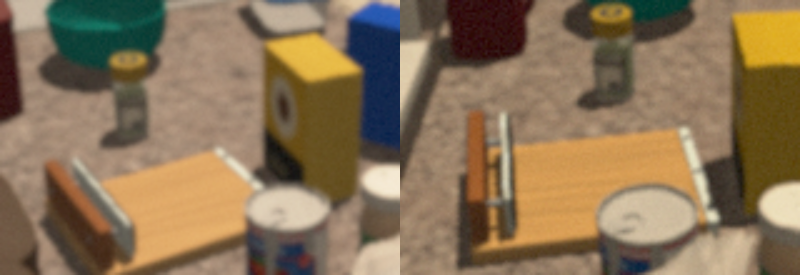

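The crops show the white metal edge on the robot's side of the board. The buffer bar stands in front of the brown rail, and the carton is a few centimetres short of the edge. My fits give a board yaw of about 8.2° with the front-edge centre near (0.605, -0.026), and the carton at (0.537, -0.031) with a yaw of 2.5°. I'll pinch it, nudge it forward and turn it by about 5.7°.

```bash
cat >> h.py <<'E'
def go(x,y,z,yaw_y):
    "shift in tool axes (cm) and turn about tool z (units) to reach pose with tool y at yaw_y deg, tool down"
    s=env.sense(); q=s["ee_rot"]; R=Ro.from_quat([q[1],q[2],q[3],q[0]]).as_matrix()
    c,n=np.cos(np.radians(yaw_y)),np.sin(np.radians(yaw_y))
    G=np.array([[-n,c,0],[c,n,0],[0,0,-1]]).T
    G=np.array([[-n,c,0],[c,n,0],[0,0,-1.]]).T
    rv=Ro.from_matrix(R.T@G).as_rotvec()
    d=np.array([x,y,z])-s["ee_pos"]
    print("shift before turn",(R.T@d*100).round(2),"after turn",(G.T@d*100).round(2),"turn",(np.degrees(rv)/8).round(2))
E
python3 - <<'E'
from h import *
for n in "ab":
    f=np.load(n+".npy",allow_pickle=True).item(); P=pts(f); x,y,z=P[...,0],P[...,1],P[...,2]
    for lo,hi in((.3,.4),(.4,.5),(.5,.6),(.6,.7)):
        for yl in (.18,.26,.34,.42,.5):
            m=(x>lo)&(x<hi)&(y>yl)&(y<yl+.08)&(f["depth"]>0)
            if m.sum()>20: print(n,lo,yl,np.percentile(z[m],99).round(3),end=' | ')
go(.537,-.031,.231,2.5)
E
```

```text
a 0.3 0.18 0.002 | a 0.3 0.26 0.002 | a 0.3 0.34 0.002 | a 0.3 0.42 0.002 | a 0.3 0.5 0.008 | a 0.4 0.5 0.002 | a 0.5 0.18 0.105 | a 0.5 0.34 0.229 | a 0.5 0.42 0.244 | a 0.5 0.5 0.246 | a 0.6 0.18 0.109 | a 0.6 0.26 0.002 | a 0.6 0.34 0.23 | a 0.6 0.42 0.259 | a 0.6 0.5 0.272 | b 0.3 0.18 0.003 | b 0.3 0.26 0.004 | b 0.3 0.34 0.007 | b 0.4 0.18 0.003 | b 0.4 0.26 0.003 | b 0.4 0.34 0.012 | b 0.5 0.18 0.105 | b 0.5 0.26 0.155 | b 0.5 0.34 0.229 | b 0.5 0.42 0.245 | b 0.5 0.5 0.246 | b 0.6 0.18 0.111 | b 0.6 0.34 0.231 | b 0.6 0.42 0.26 | b 0.6 0.5 0.273 | shift before turn [-5.051e+01 -4.388e+01  1.000e-02] after turn [-6.157e+01  2.618e+01 -6.000e-02] turn [-0.01  0.01  8.  ]
```

```bash
python3 -m handwheel '1 0 0 0 0 0 1;1 0 0 0 0 0 1;1 0 0 0 0 0 1;1 0 0 0 0 0 1;1 0 0 0 0 0 1;1 0 0 0 0 0 1;1 0 0 0 0 0 1;1 0 0 0 0 0 1' 30
python3 -m handwheel '1 -3.62 1.54 0 0 0 0;1 -3.62 1.54 0 0 0 0;1 -3.62 1.54 0 0 0 0;1 -3.62 1.54 0 0 0 0;1 -3.62 1.54 0 0 0 0;1 -3.62 1.54 0 0 0 0;1 -3.62 1.54 0 0 0 0;1 -3.62 1.54 0 0 0 0;1 -3.62 1.54 0 0 0 0;1 -3.62 1.54 0 0 0 0;1 -3.62 1.54 0 0 0 0;1 -3.62 1.54 0 0 0 0;1 -3.62 1.54 0 0 0 0;1 -3.62 1.54 0 0 0 0;1 -3.62 1.54 0 0 0 0;1 -3.62 1.54 0 0 0 0;1 -3.62 1.54 0 0 0 0;1 0 0 0 0 0 0;1 0 0 0 0 0 0'
python3 -c "
from h import *
go(.537,-.031,.115,2.5);print(env.sense()['force'])"
```

```text
clock: 1.1
ee_pos: [0.2487, 0.5729, 0.2307]
ee_rot: [0.0, 0.693, 0.721, -0.001]
force: [-0.7, -0.8, -1.0]
opening: 1.0
gripper_force: 0.0
clock: 3.48
ee_pos: [0.5367, -0.0297, 0.2308]
ee_rot: [-0.001, 0.692, 0.722, -0.0]
force: [0.2, 0.4, -0.1]
opening: 1.0
gripper_force: 0.0
shift before turn [-0.14  0.04 11.58] after turn [-0.13  0.02 11.58] turn [-0.01 -0.01 -0.  ]
[ 0.23803671  0.42273579 -0.09280916]
```

```bash
python3 -m handwheel '1 -0.1 0 2 0 0 0;1 0 0 2 0 0 0;1 0 0 2 0 0 0;1 0 0 2 0 0 0;1 0 0 2 0 0 0;1 0 0 1.5 0 0 0;1 0 0 0 0 0 0;0.6 0 0 0 0 0 0;0.3 0 0 0 0 0 0;0 0 0 0 0 0 0;0 0 0 0 0 0 0;0 0 0 0 0 0 0;0 0 0 0 0 0 0' 30
python3 - <<'E'
from h import *
s=env.sense();print(s['force'],s['opening'],s['gripper_force'],s['ee_pos'])
for n in("scene","side"):
    f=env.grab_frame(n);P,m=box(f);x,y,z=P[...,0],P[...,1],P[...,2]
    s=m&(x>.48)&(x<.62)&(z>.03)&(z<.14)&(y>.005)&(y<.035); print(n,"+y face",s.sum(),lfit(P[s][:,:2]),np.percentile(x[s],[1,99]))
E
```

```text
clock: 5.1
ee_pos: [0.5384, -0.031, 0.1172]
ee_rot: [0.001, 0.691, 0.722, 0.001]
force: [1.5, 1.8, 5.3]
opening: 0.748
gripper_force: 36.9
[1.51304253 1.82578038 5.34431688] 0.74822766086687 36.89558923244476 [ 0.53841792 -0.03103788  0.11717092]
scene +y face 859 (np.float32(1.7457962), array([0.5394078 , 0.02014846], dtype=float32)) [0.50700958 0.5685686 ]
side +y face 1309 (np.float32(2.572319), array([0.54311496, 0.01907367], dtype=float32)) [0.50409709 0.56725107]
```

```bash
python3 -m handwheel '0 0 0 -0.2 0 0 0;0 0 0 -0.2 0 0 0;0 0 0 0 0 0 -0.36;0 0 0 0 0 0 -0.36;0 -0.1 0.5 0 0 0 0;0 -0.1 0.5 0 0 0 0;0 -0.1 0.5 0 0 0 0;0 -0.1 0.5 0 0 0 0;0 0 0.5 0 0 0 0;0 0 0.3 0 0 0 0;0 0 0 0 0 0 0;0 0 0 0 0 0 0'
python3 - <<'E'
from h import *
s=env.sense();print(s['force'],s['wrist_torque'],s['gripper_force'],s['ee_pos'])
go(.5733,-.0306,.1172,8.2)
for n in("scene","side"):
    f=env.grab_frame(n);P,m=box(f);x,y,z=P[...,0],P[...,1],P[...,2]
    s=m&(x>.48)&(x<.65)&(z>.03)&(z<.14)&(y>.0)&(y<.04); print(n,"+y face",s.sum(),lfit(P[s][:,:2]),np.percentile(x[s],[1,99]))
    cv2.imwrite(f"pics/m_{n}.png",f["image"])
E
```

```text
clock: 6.7
ee_pos: [0.5656, -0.0309, 0.1203]
ee_rot: [-0.0, 0.654, 0.756, -0.0]
force: [0.3, -0.5, -6.7]
opening: 0.748
gripper_force: 35.4
[ 0.3471467  -0.48620769 -6.7409267 ] [ 0.02474619 -0.01668352  0.02177626] 35.396688580513 [ 0.56556049 -0.03085327  0.12025134]
shift before turn [-0.09  0.77  0.3 ] after turn [-0.09  0.77  0.31] turn [-0.   -0.    0.01]
scene +y face 875 (np.float32(5.6782684), array([0.55982995, 0.02007669], dtype=float32)) [0.53004397 0.59245274]
side +y face 1350 (np.float32(7.7231445), array([0.55522466, 0.01824163], dtype=float32)) [0.52670438 0.59186259]
```

```bash
python3 -m handwheel '0 0 0 0.2 0 0 0;0 0 0.2 0 0 0 0;0 0 0.2 0 0 0 0;0 0 0 0 0 0 0;0 0 0 0 0 0 0'
python3 -m handwheel '0 0 0.2 0 0 0 0;0 0 0 0 0 0 0;0 0 0 0 0 0 0'
python3 -m handwheel '0 0 0.2 0 0 0 0;0 0 0 0 0 0 0;0 0 0 0 0 0 0'
```

```text
clock: 7.42
ee_pos: [0.5698, -0.0304, 0.1183]
ee_rot: [-0.0, 0.654, 0.756, -0.0]
force: [-0.7, -0.5, -6.5]
opening: 0.745
gripper_force: 35.4
clock: 7.8
ee_pos: [0.5715, -0.03, 0.1182]
ee_rot: [-0.0, 0.654, 0.756, -0.0]
force: [-0.2, 0.1, -6.4]
opening: 0.739
gripper_force: 35.4
clock: 8.18
ee_pos: [0.5719, -0.0297, 0.118]
ee_rot: [-0.002, 0.654, 0.756, -0.001]
force: [-5.9, -0.6, -4.6]
opening: 0.746
gripper_force: 35.8
```

```bash
python3 -m handwheel '0 0 0 0.1 0 0 0;0 0 0.1 0.1 0 0 0;0 0 0 0 0 0 0;0 0 0 0 0 0 0'
python3 - <<'E'
from h import *
s=env.sense();print(s['force'],s['wrist_torque'])
for n in("scene","side"):
    f=env.grab_frame(n);P,m=box(f);x,y,z=P[...,0],P[...,1],P[...,2]
    s=m&(x>.48)&(x<.65)&(z>.03)&(z<.14)&(y>.0)&(y<.04); print(n,"+y face",s.sum(),lfit(P[s][:,:2]),np.percentile(x[s],[1,99]))
    cv2.imwrite(f"pics/n_{n}.png",f["image"])
a=cv2.imread("pics/n_scene.png")[150:270,170:330];b=cv2.imread("pics/n_side.png")[140:260,170:330]
cv2.imwrite("pics/n.png",cv2.resize(np.hstack([a,b]),(800,300),interpolation=2))
E
```

```text
clock: 8.68
ee_pos: [0.5721, -0.0297, 0.1174]
ee_rot: [-0.002, 0.654, 0.756, -0.002]
force: [-8.4, -1.5, 6.1]
opening: 0.744
gripper_force: 37.0
[-8.37744641 -1.53150238  6.09553483] [-0.33318731  2.0366294  -0.36828854]
scene +y face 873 (np.float32(4.125618), array([0.57214   , 0.02104441], dtype=float32)) [0.53678446 0.59907107]
side +y face 1359 (np.float32(8.134392), array([0.5662546 , 0.02000159], dtype=float32)) [0.53284589 0.59736232]
```

View pics/n.png

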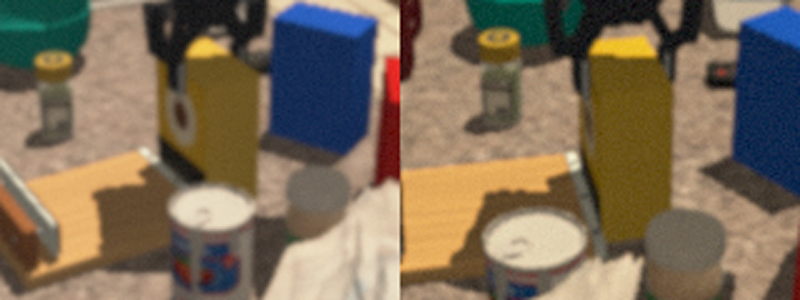

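The carton's foot is against the metal edge (right crop, about (595,210)) and square at about 8°. Next I release it and go round behind it.

```bash
python3 -m handwheel '0 0 -0.1 -0.1 0 0 0;0.55 0 0 0 0 0 0;0.75 0 0 0 0 0 0;1 0 0 0 0 0 0;1 0 0 0 0 0 0;1 0 0 0 0 0 0;1 0 0 -1 0 0 0;1 0 0 -2 0 0 0;1 0 0 -3 0 0 0;1 0 0 -3 0 0 0;1 0 0 -2 0 0 0;1 0 0 0 0 0 0'
python3 -m handwheel '0 0 0 0 0 0 1;0 0 0 0 0 0 1;0 0 0 0 0 0 1;0 0 0 0 0 0 1;0 0 0 0 0 0 1;0 0 0 0 0 0 1;0 0 0 0 0 0 1;0 0 0 0 0 0 1;0 0 0 0 0 0 1;0 0 0 0 0 0 1;0 0 0 0 0 0 1.25;0 0 0 0 0 0 0;0 0 0 0 0 0 0'
python3 - <<'E'
from h import *
s=env.sense();print(s['force'],s['joints'])
for n in("scene","side"):
    f=env.grab_frame(n);P,m=box(f);x,y,z=P[...,0],P[...,1],P[...,2]
    s=m&(x>.48)&(x<.65)&(z>.03)&(z<.14)&(y>.0)&(y<.04); print(n,"+y face",s.sum(),lfit(P[s][:,:2]),np.percentile(x[s],[1,99]))
    s=m&(x>.48)&(x<.65)&(z>.144)&(z<.157)&(y>-.1)&(y<.04)
    print(" top", cv2.minAreaRect((P[s][:,:2]*1000).astype(np.float32)))
go(.506,-.040,.122,-81.8)
E
```

```text
clock: 10.28
ee_pos: [0.5751, -0.0301, 0.2296]
ee_rot: [0.002, 0.654, 0.756, 0.001]
force: [-0.4, -0.2, -0.9]
opening: 0.997
gripper_force: 0.0
clock: 11.9
ee_pos: [0.5735, -0.0297, 0.2268]
ee_rot: [-0.0, 0.997, 0.073, -0.001]
force: [-0.4, -1.0, -0.1]
opening: 0.497
gripper_force: 0.0
[-0.40535338 -0.98961527 -0.09544365] [-2.46339011e-01  4.64880385e-01  1.56660528e+00  1.11253535e-05
  1.11118764e+00  1.17754221e+00]
scene +y face 865 (np.float32(6.329811), array([0.56962633, 0.02184244], dtype=float32)) [0.53581252 0.59831921]
 top ((570.25146484375, -28.72553253173828), (66.85633087158203, 107.44557189941406), 7.253010272979736)
side +y face 1340 (np.float32(8.2855835), array([0.5559072 , 0.01855239], dtype=float32)) [0.53265655 0.59693939]
 top ((569.98681640625, -31.80474090576172), (64.45467376708984, 110.4852066040039), 7.5209527015686035)
shift before turn [-6.84  0.03 10.5 ] after turn [-6.84  0.05 10.5 ] turn [-0.    0.    0.02]
```

```bash
python3 -m handwheel '0 -1.7 0 0 0 0 0;0 -1.7 0 0 0 0 0;0 -1.7 0 0 0 0 0;0 -1.7 0 0 0 0 0;0 0 0 2.5 0 0 0;0 0 0 2.5 0 0 0;0 0 0 2.5 0 0 0;0 0 0 2 0 0 0;0 0 0 0.9 0 0 0;0 0 0 0 0 0 0;0 0 0 0 0 0 0'
python3 -m handwheel '0 0.7 0 0 0 0 0;0 0.7 0 0 0 0 0;0 0.4 0 0 0 0 0;0 0.3 0 0 0 0 0;0 0.3 0 0 0 0 0;0 0.3 0 0 0 0 0;0 0.3 0 0 0 0 0;0 0 0 0 0 0 0'
```

```text
clock: 13.38
ee_pos: [0.5072, -0.0398, 0.124]
ee_rot: [0.0, 0.997, 0.072, 0.001]
force: [0.6, -0.5, -0.7]
opening: 0.499
gripper_force: 0.0
clock: 14.38
ee_pos: [0.5359, -0.0352, 0.1233]
ee_rot: [-0.0, 0.997, 0.072, -0.0]
force: [-2.5, -0.4, 1.8]
opening: 0.501
gripper_force: 1.5
```

```bash
python3 -m handwheel '0 0.4 0 0 0 0 0;0 0.4 0 0 0 0 0;0 0.4 0 0 0 0 0;0 0.4 0 0 0 0 0;0 0.4 0 0 0 0 0;0 0.4 0 0 0 0 0;0 0.4 0 0 0 0 0;0 0.4 0 0 0 0 0'
python3 -m handwheel '0 0.3 0 0 0 0 0;0 0.3 0 0 0 0 0'
python3 - <<'E'
from h import *
s=env.sense();print(s['force'],s['ee_pos'])
f=env.grab_frame("side");a=env.grab_frame("scene")
cv2.imwrite("pics/t.png",cv2.resize(np.hstack([a["image"][120:280,150:340],f["image"][120:280,150:340]]),(800,337),interpolation=2))
E
```

```text
clock: 15.38
ee_pos: [0.5685, -0.0306, 0.1233]
ee_rot: [0.0, 0.997, 0.072, 0.0]
force: [-1.9, -0.6, 1.8]
opening: 0.5
gripper_force: 0.8
clock: 15.62
ee_pos: [0.5742, -0.0298, 0.1232]
ee_rot: [-0.0, 0.997, 0.072, 0.0]
force: [0.1, -0.6, 0.8]
opening: 0.499
gripper_force: 0.5
[ 0.0691021  -0.62829806  0.83297185] [ 0.57419231 -0.02977173  0.123233  ]
```

View pics/t.png

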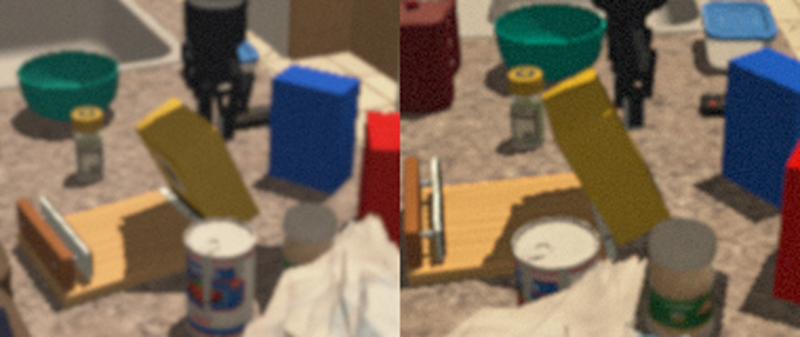

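The carton is leaning forward over the edge, falling or about to fall. I'll give it a moment, follow on gently, and then look.

```bash
python3 -m handwheel '0 0.3 0 0 0 0 0;0 0.3 0 0 0 0 0;0 0.2 0 0 0 0 0;0 0 0 0 0 0 0;0 0 0 0 0 0 0;0 0 0 0 0 0 0'
cat > look.py <<'E'
from h import *
import sys
s=env.sense();print(s['force'].round(1),s['ee_pos'].round(4))
im=[]
for n in("scene","side"):
    f=env.grab_frame(n);P,m=box(f);x,y,z=P[...,0],P[...,1],P[...,2]
    s=m&(x>.52)&(x<.85)&(z>.074)&(z<.09)&(y>-.12)&(y<.08)
    if s.sum()>20: print(n,s.sum()," top", cv2.minAreaRect((P[s][:,:2]*1000).astype(np.float32)),np.median(z[s]))
    s=m&(x>.52)&(x<.85)&(z>.026)&(z<.074)&(y>-.0)&(y<.08)
    if s.sum()>20: print(n,s.sum()," +y side", lfit(P[s][:,:2]),np.percentile(x[s],[1,99]))
    # buffer: points above board, z .03-.06 beyond the carton, not yellow/brown
    b=(~m)&(x>.7)&(x<.82)&(z>.032)&(z<.07)&(y>-.07)&(y<.07)&(f["depth"]>0)
    u=np.array([np.cos(np.radians(8.2)),np.sin(np.radians(8.2))]); al=(P[b][:,:2]-[.699,-.012])@u
    if b.sum()>20: print(" rail/buffer hist",np.histogram(al,bins=np.arange(.03,.13,.005)))
    im.append(f["image"][120:280,150:340])
cv2.imwrite(sys.argv[1],cv2.resize(np.hstack(im),(800,337),interpolation=2))
E
python3 look.py pics/f.png
```

```text
clock: 16.48
ee_pos: [0.5816, -0.0286, 0.1233]
ee_rot: [-0.0, 0.997, 0.072, -0.0]
force: [0.1, -0.0, -1.0]
opening: 0.499
gripper_force: 0.0
[ 0.1 -0.  -1. ] [ 0.5816 -0.0286  0.1233]
scene 143  top ((605.9387817382812, 27.617019653320312), (80.4105453491211, 7.54938268661499), 7.216732501983643) 0.08204042839799337
scene 291  +y side (np.float32(7.596161), array([0.583934  , 0.02420546], dtype=float32)) [0.54481774 0.6295132 ]
 rail/buffer hist (array([  0,   0,   0,   0,   0,   0,   0,   0,  30, 136, 114,   4,   0,
        43,  67, 133, 129,   0,   0]), array([0.03 , 0.035, 0.04 , 0.045, 0.05 , 0.055, 0.06 , 0.065, 0.07 ,
       0.075, 0.08 , 0.085, 0.09 , 0.095, 0.1  , 0.105, 0.11 , 0.115,
       0.12 , 0.125]))
side 357  top ((590.5823974609375, -3.2735443115234375), (137.75149536132812, 75.45596313476562), 55.55162811279297) 0.0822956335114609
side 677  +y side (np.float32(7.2668304), array([0.58636403, 0.0231382 ], dtype=float32)) [0.53846342 0.63945207]
 rail/buffer hist (array([  0,   0,   0,   0,   0,   0,   0,   0,  84, 106,  12,  15,  45,
       106,  80,  74,   3,   0,   0]), array([0.03 , 0.035, 0.04 , 0.045, 0.05 , 0.055, 0.06 , 0.065, 0.07 ,
       0.075, 0.08 , 0.085, 0.09 , 0.095, 0.1  , 0.105, 0.11 , 0.115,
       0.12 , 0.125]))
```

View pics/f.png

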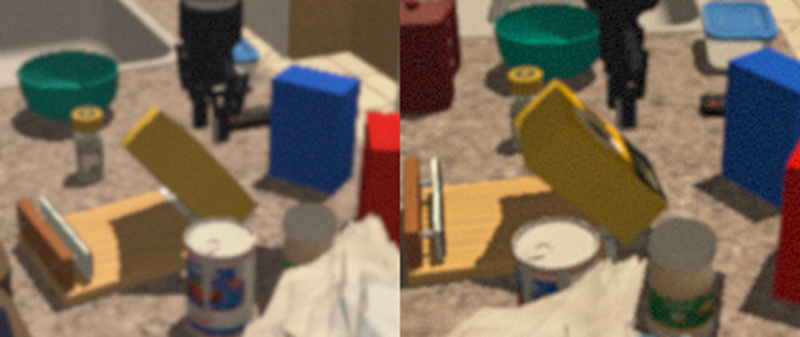

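The carton is leaning at about 45° past the edge and hasn't landed. I'll wait a few rows and look again.

```bash
python3 -m handwheel '0 0 0 0 0 0 0;0 0 0 0 0 0 0;0 0 0 0 0 0 0;0 0 0 0 0 0 0'
python3 look.py pics/g.png
```

```text
clock: 17.08
ee_pos: [0.5818, -0.0287, 0.1233]
ee_rot: [0.0, 0.997, 0.072, 0.0]
force: [0.3, 0.0, -0.2]
opening: 0.497
gripper_force: 0.0
[ 0.3  0.  -0.2] [ 0.5818 -0.0287  0.1233]
scene 751  top ((636.0245971679688, -20.747047424316406), (145.3080291748047, 109.69374084472656), 7.714852333068848) 0.08135401429887684
scene 766  +y side (np.float32(7.4361954), array([0.662934  , 0.03423435], dtype=float32)) [0.55729338 0.70509485]
 rail/buffer hist (array([  0,   0,   0,   0,   0,   0,   0,   0,  26, 136, 121,   4,   1,
        46,  63, 150, 113,   0,   0]), array([0.03 , 0.035, 0.04 , 0.045, 0.05 , 0.055, 0.06 , 0.065, 0.07 ,
       0.075, 0.08 , 0.085, 0.09 , 0.095, 0.1  , 0.105, 0.11 , 0.115,
       0.12 , 0.125]))
side 1038  top ((633.4912719726562, -21.800670623779297), (148.50343322753906, 109.0404052734375), 6.55971622467041) 0.08298840147113234
side 1038  +y side (np.float32(7.347183), array([0.60981095, 0.02623481], dtype=float32)) [0.55210694 0.70223524]
 rail/buffer hist (array([  0,   0,   0,   0,   0,   0,   0,   0,  82, 104,  13,  15,  45,
       101,  83,  77,   2,   0,   0]), array([0.03 , 0.035, 0.04 , 0.045, 0.05 , 0.055, 0.06 , 0.065, 0.07 ,
       0.075, 0.08 , 0.085, 0.09 , 0.095, 0.1  , 0.105, 0.11 , 0.115,
       0.12 , 0.125]))
```

The carton is flat now: top face at z = 0.082, centre (0.635, -0.021), and its far end about 60 mm short of the buffer, whose face is near board x = 0.073. Next I back off, drop down and push its end with both fingers spread.

```bash
python3 -m handwheel '0.4 -1.5 0 0 0 0 0;0.4 -2 0 0 0 0 0;0.4 -2 0 0 0 0 0;0.4 -0.3 0 0 0 0 0;0.4 0 0 2 0 0 0;0.4 0 0 2 0 0 0;0.4 0 0 2 0 0 0;0.4 0 0 2 0 0 0;0.4 0 0 0.8 0 0 0;0.4 0 0 0 0 0 0;0.4 0 0 0 0 0 0'
python3 -m handwheel '0.4 0.5 0 0 0 0 0;0.4 0.5 0 0 0 0 0;0.4 0.4 0 0 0 0 0;0.4 0.3 0 0 0 0 0;0.4 0.3 0 0 0 0 0;0.4 0.3 0 0 0 0 0;0.4 0.3 0 0 0 0 0;0.4 0 0 0 0 0 0'
python3 -c "
from h import *
u=np.array([np.cos(np.radians(8.2)),np.sin(np.radians(8.2))]);s=env.sense();print((s['ee_pos'][:2]-[.699,-.012])@u,s['wrist_torque']);go(.52,-.037,.035,-81.8)"
```

```text
clock: 18.55
ee_pos: [0.5251, -0.0372, 0.0359]
ee_rot: [0.0, 0.997, 0.072, 0.001]
force: [-0.4, 0.3, -0.2]
opening: 0.7
gripper_force: 0.0
clock: 19.55
ee_pos: [0.5492, -0.0331, 0.035]
ee_rot: [-0.0, 0.997, 0.072, -0.001]
force: [-2.8, -0.5, 0.3]
opening: 0.701
gripper_force: 0.0
-0.1513159995100757 [-0.07734412  0.38539319 -0.16215166]
shift before turn [-2.94 -0.04  0.  ] after turn [-2.94 -0.03 -0.  ] turn [-0.01  0.01  0.01]
```

```bash
python3 -m handwheel '0.4 0.4 0 0 0 0 0;0.4 0.4 0 0 0 0 0;0.4 0.4 0 0 0 0 0;0.4 0.4 0 0 0 0 0;0.4 0.4 0 0 0 0 0;0.4 0.4 0 0 0 0 0;0.4 0.4 0 0 0 0 0;0.4 0.4 0 0 0 0 0;0.4 0.4 0 0 0 0 0;0.4 0.4 0 0 0 0 0;0.4 0.4 0 0 0 0 0;0.4 0 0 0 0 0 0'
python3 look.py pics/h.png
python3 -c "
from h import *
u=np.array([np.cos(np.radians(8.2)),np.sin(np.radians(8.2))]);s=env.sense();print((s['ee_pos'][:2]-[.699,-.012])@u,s['wrist_torque'])"
```

```text
clock: 21.05
ee_pos: [0.5947, -0.027, 0.0355]
ee_rot: [0.0, 0.997, 0.072, 0.001]
force: [-0.7, -0.1, -1.4]
opening: 0.702
gripper_force: 0.0
[-0.7 -0.1 -1.4] [ 0.5947 -0.027   0.0355]
scene 766  top ((676.978515625, -13.899848937988281), (157.15509033203125, 108.72586059570312), 8.108268737792969) 0.08130441926554177
scene 895  +y side (np.float32(7.6413803), array([0.6898043 , 0.03875363], dtype=float32)) [0.60179278 0.75259633]
 rail/buffer hist (array([  0,   0,   0,   0,   2,  12,   0,   0,  29, 136, 113,   4,   1,
        43,  63, 156, 108,   0,   0]), array([0.03 , 0.035, 0.04 , 0.045, 0.05 , 0.055, 0.06 , 0.065, 0.07 ,
       0.075, 0.08 , 0.085, 0.09 , 0.095, 0.1  , 0.105, 0.11 , 0.115,
       0.12 , 0.125]))
side 1055  top ((679.2197875976562, -15.737770080566406), (150.01336669921875, 109.46526336669922), 8.084245681762695) 0.08284139370357907
side 1065  +y side (np.float32(8.228371), array([0.67766625, 0.03587494], dtype=float32)) [0.59832355 0.74592472]
 rail/buffer hist (array([  0,   0,   0,   0,   0,   2,   0,   0,  80, 102,  13,  15,  43,
       103,  79,  76,   2,   0,   0]), array([0.03 , 0.035, 0.04 , 0.045, 0.05 , 0.055, 0.06 , 0.065, 0.07 ,
       0.075, 0.08 , 0.085, 0.09 , 0.095, 0.1  , 0.105, 0.11 , 0.115,
       0.12 , 0.125]))
-0.10531359077521354 [-0.03262678  0.11314129  0.03457035]
```

```bash
python3 -m handwheel '0.4 0.2 0 0 0 0 0;0.4 0.2 0 0 0 0 0;0.4 0.2 0 0 0 0 0;0.4 0.2 0 0 0 0 0;0.4 0.2 0 0 0 0 0;0.4 0 0 0 0 0 0'
python3 -m handwheel '0.4 0.1 0 0 0 0 0;0.4 0.1 0 0 0 0 0;0.4 0 0 0 0 0 0'
python3 -m handwheel '0.4 0.1 0 0 0 0 0;0.4 0.1 0 0 0 0 0;0.4 0 0 0 0 0 0'
```

```text
clock: 21.9
ee_pos: [0.6027, -0.0253, 0.0354]
ee_rot: [-0.0, 0.997, 0.072, -0.001]
force: [-4.9, 0.6, 1.9]
opening: 0.697
gripper_force: 0.0
clock: 22.28
ee_pos: [0.6049, -0.0251, 0.0353]
ee_rot: [-0.0, 0.997, 0.072, -0.001]
force: [-5.0, -0.1, 1.3]
opening: 0.7
gripper_force: 0.0
clock: 22.65
ee_pos: [0.6075, -0.0249, 0.0353]
ee_rot: [-0.0, 0.997, 0.072, -0.0]
force: [-4.7, -0.6, 0.5]
opening: 0.696
gripper_force: 0.0
```

```bash
python3 -m handwheel '0.4 0.1 0 0 0 0 0;0.4 0.1 0 0 0 0 0;0.4 0 0 0 0 0 0'
python3 -m handwheel '0.4 0.1 0 0 0 0 0;0.4 0 0 0 0 0 0'
python3 -m handwheel '0.4 0.1 0 0 0 0 0;0.4 0 0 0 0 0 0'
```

```text
clock: 23.02
ee_pos: [0.6098, -0.0246, 0.0353]
ee_rot: [0.0, 0.997, 0.072, 0.0]
force: [-3.5, -0.1, 0.3]
opening: 0.701
gripper_force: 0.0
clock: 23.28
ee_pos: [0.6107, -0.0245, 0.0353]
ee_rot: [0.0, 0.997, 0.072, 0.0]
force: [-3.1, -0.6, 0.2]
opening: 0.702
gripper_force: 0.0
clock: 23.52
ee_pos: [0.6108, -0.0244, 0.0353]
ee_rot: [-0.0, 0.997, 0.072, -0.001]
force: [-5.4, -0.9, 1.5]
opening: 0.701
gripper_force: 0.0
```

```bash
python3 -m handwheel '0.4 0.1 0 0 0 0 0;0.4 0 0 0 0 0 0'
python3 -m handwheel '0.4 0.1 0 0 0 0 0;0.4 0 0 0 0 0 0'
python3 -c "
from h import *
print(env.sense()['wrist_torque'])"
```

```text
clock: 23.78
ee_pos: [0.6107, -0.0243, 0.0352]
ee_rot: [-0.0, 0.997, 0.072, -0.002]
force: [-7.1, -1.9, 3.8]
opening: 0.697
gripper_force: 0.0
clock: 24.02
ee_pos: [0.6106, -0.0241, 0.0351]
ee_rot: [-0.0, 0.997, 0.072, -0.003]
force: [-9.0, -1.9, 4.2]
opening: 0.698
gripper_force: 0.0
[-0.27399916  1.11756655 -0.12924627]
```

```bash
python3 -m handwheel '0.4 0.1 0 0 0 0 0;0.4 0.1 0 0 0 0 0;0.4 0 0 0 0 0 0;0.4 0 0 0 0 0 0;0.4 0 0 0 0 0 0'
python3 look.py pics/i.png
```

```text
clock: 24.65
ee_pos: [0.6105, -0.0239, 0.035]
ee_rot: [-0.001, 0.997, 0.072, -0.005]
force: [-12.6, -2.4, 6.1]
opening: 0.699
gripper_force: 0.0
[-12.6  -2.4   6.1] [ 0.6105 -0.0239  0.035 ]
scene 799  top ((693.7824096679688, -12.740875244140625), (155.94622802734375, 112.46483612060547), 7.71046781539917) 0.08140907276399219
scene 858  +y side (np.float32(8.148598), array([0.6936771 , 0.03949216], dtype=float32)) [0.61737552 0.76849027]
 rail/buffer hist (array([  0,   0,   0,   0,   0,   0,   0,   1,  59, 133, 121,   3,   0,
        45,  62, 139, 127,   0,   0]), array([0.03 , 0.035, 0.04 , 0.045, 0.05 , 0.055, 0.06 , 0.065, 0.07 ,
       0.075, 0.08 , 0.085, 0.09 , 0.095, 0.1  , 0.105, 0.11 , 0.115,
       0.12 , 0.125]))
side 1075  top ((696.3043823242188, -13.0877685546875), (149.63360595703125, 109.8936767578125), 9.156559944152832) 0.08289593054701115
side 1068  +y side (np.float32(8.188232), array([0.69758236, 0.03871963], dtype=float32)) [0.61578442 0.7617967 ]
 rail/buffer hist (array([  0,   0,   0,   0,   0,   0,   0,   0,  59, 102,  12,  15,  44,
       107,  90,  72,   2,   0,   0]), array([0.03 , 0.035, 0.04 , 0.045, 0.05 , 0.055, 0.06 , 0.065, 0.07 ,
       0.075, 0.08 , 0.085, 0.09 , 0.095, 0.1  , 0.105, 0.11 , 0.115,
       0.12 , 0.125]))
```

View pics/i.png

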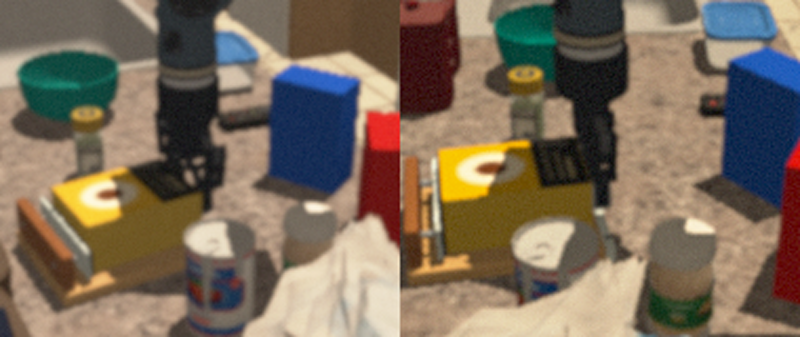

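The carton lies flat, square (8.15°) and home against the buffer, pressed with about 12.8 N at the wrist. Now I back off and rise clear.

```bash
python3 -m handwheel '0.4 -0.3 0 0 0 0 0;0.4 -0.5 0 0 0 0 0;0.4 -1 0 0 0 0 0;0.4 -1.5 0 0 0 0 0;0.4 -1 0 0 0 0 0;0.4 0 0 -2 0 0 0;0.4 0 0 -3 0 0 0;0.4 0 0 -3 0 0 0;0.4 0 0 -3 0 0 0;0.4 0 0 -2 0 0 0;0.4 0 0 0 0 0 0;0.4 0 0 0 0 0 0'
python3 look.py pics/j.png
```

```text
clock: 26.25
ee_pos: [0.5724, -0.0299, 0.1646]
ee_rot: [-0.0, 0.997, 0.072, -0.0]
force: [-0.3, -1.2, -0.7]
opening: 0.701
gripper_force: 0.0
[-0.3 -1.2 -0.7] [ 0.5724 -0.0299  0.1646]
scene 783  top ((699.658447265625, -10.649360656738281), (145.2255401611328, 111.03546905517578), 9.259739875793457) 0.08142070514003186
scene 851  +y side (np.float32(8.235901), array([0.7045739 , 0.04131443], dtype=float32)) [0.62284069 0.76790539]
 rail/buffer hist (array([  0,   0,   0,   0,   0,   0,   0,   1,  58, 122, 130,   3,   0,
        45,  62, 142, 117,   0,   0]), array([0.03 , 0.035, 0.04 , 0.045, 0.05 , 0.055, 0.06 , 0.065, 0.07 ,
       0.075, 0.08 , 0.085, 0.09 , 0.095, 0.1  , 0.105, 0.11 , 0.115,
       0.12 , 0.125]))
side 1051  top ((696.7926635742188, -12.93817138671875), (147.37721252441406, 109.07376098632812), 7.819538593292236) 0.08290974276926187
side 1066  +y side (np.float32(8.102943), array([0.6985465 , 0.03886998], dtype=float32)) [0.61748569 0.76207053]
 rail/buffer hist (array([  0,   0,   0,   0,   0,   0,   0,   0,  59, 104,  12,  15,  45,
       105,  84,  76,   1,   0,   0]), array([0.03 , 0.035, 0.04 , 0.045, 0.05 , 0.055, 0.06 , 0.065, 0.07 ,
       0.075, 0.08 , 0.085, 0.09 , 0.095, 0.1  , 0.105, 0.11 , 0.115,
       0.12 , 0.125]))
```

View pics/j.png

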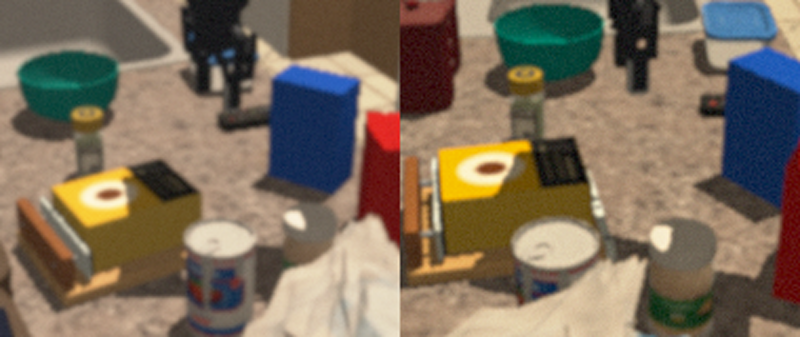

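The carton lies flat against the buffer, the gripper is clear, and the tin and jars haven't moved.

```bash
python3 -c "
from cell import env
print(env.sign_off())"
```

```text
the job is handed in; nothing more can be done
None
```

I've handed the job in at about 26 s: the carton was tipped over the board's edge, lies flat and square against the buffer, was bedded with about 12.8 N measured at the wrist (part of it friction), and the tin and jars were not touched.

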